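# Work the transit wedge out of the isolated breadboard

### The arm

A 6-joint arm with a two-finger parallel gripper is mounted at the origin on a cart in front of the work surface, level with it; the furniture and walls round the work are solid. World frame = base frame: x ahead of the robot, y to its left, z up, the work surface at z = 0. Lengths are in mm, angles in rad, forces in N, time in s.
With the tool pointing down it reaches from about 325 to 850 mm from the base axis. Payload 15.5 kg.
Tool frame: the origin (TCP) lies between the finger pads; the fingertips stand 14 mm ahead of it and the grasp point (between the pads) lies 5 mm behind it; z points along the fingers, y is the line along which they close (so a half turn about z gives the same grasp; the last joint's range is limited). The gripper opens to 91 mm and grips with 3 to 60 N. Pads are 32 mm wide; open, the fingers measure 118 mm over their backs; the gripper's body (76 mm by 178 mm) begins 60 mm behind the grasp point.
Start: joints at [1.238, 0.494, 1.345, -0, 1.302, -0.096], TCP at [147.223, 607.414, 227.915] pointing down, gripper open.
Joint ranges: [-2.91, 2.91], [-0.82, 2.16], [0.22, 2.67], [-1.22, 4.37], [0.12, 2.79], [-3.08, 3.08]. Speed limits (rad/s): [1.89, 1.89, 2.57, 3.01, 3.01, 3.01].

### API

Orientations are given as a rotation vector (axis times angle).
In Python, from bench import robot gives the robot as it stands.
- The arm moves only by the tool send_rows, never from a script. Its argument "commands" is one flat list of numbers, 7 for each row, row after row: the shift along the world's x, y, z in mm, then the turn, a rotation vector about the world's x, y, z in rad, then the closure in counts, from 0 (fully open) to 255 (shut). A call has exactly 10 rows; each row is the pose to reach, as a shift and turn from the pose commanded when the call began; what a row does not reach only later rows make up. A row lasts 1/8 s, in which the tool goes at most 62.5 mm and 10.7 degrees, less where a joint would pass 70% of its speed; a pose out of reach is approached as far as the arm can. A call with a gripper value outside its range is refused whole. The fingers move at their own pace and stop on an object; the grip force is fixed at half the most. Time passes only in rows, so rows that repeat a pose let the fingers close, or fill a call up. It gives the time, the measured TCP pose, the force, the opening and the grip force at its end, in the units of the state.
- robot.state(): the state, without advancing time (a new reading comes with each control period).
- robot.capture(name): name is "scene" or "top"; returns the picture (400x640x3 uint8, red, green, blue); there is no depth.
- robot.camera_params(name): a dict with "camera_matrix" (3x3 intrinsics, pixels), "T" (4x4, takes a point from camera to world coordinates). Camera axes: x right, y down, z forward; pixel columns grow to the right and rows downward; lengths in mm; the calibration is good to about 2 mm. A picture is of the moment at which its call begins. camera_params takes no time and is no camera call.
- robot.hand_in(): hands the job in; it is judged then, once.
The state is a dict: "time_s": time; "q": joint angles; "qd": joint speeds; "joint_efforts": joint torques, N m; "eef_pos": TCP position; "tool_rot": TCP orientation; "wrist_force": force on the tool from outside, world axes, zero at the start; "torque": the same for the moment, N m; "opening": finger opening in mm; "gripper_force": force on a finger pad.
Only numpy, scipy, OpenCV 4.12 (cv2) and the standard library are available. Lean on these libraries where they do the work, as an engineer would, in place of code of your own. Each camera call takes 0.05 s, during which the arm holds its last target. There are 200 camera calls.

### The job

The small spring-mounted breadboard has just been unpacked and is not bolted down; work the last transit wedge, jammed under its front edge, loose with small alternating side pulls until it slides out and the board settles on its springs. Do not drag the breadboard from its place: a straight hard pull will move it. Then lay the wedge in the steel parts tray beside the other one, leave everything else alone and let go.

Things in the scene. Friction and masses are not known exactly. Their poses are not given: they have to be found in the camera images.
- platform_base: The breadboard unit's dark steel base, 100 x 150 mm (x, y), loose on four rubber feet. The whole unit weighs about 2.4 kg and begins to slide on the table at 12 to 18 N (weight and friction vary). Origin: on the table under its middle; -x is its front, towards the robot, where the wedge sticks out; z up. Front edge at x = -50 mm.
- wedge_seat (a point): Middle of the lower wedge seat, an aluminium block on the base, 36 mm deep (base x = -50 to -14 mm), 34 mm wide; its top, at this point, lies 30 mm above the table. A matching sloped seat under the board presses on it from above (20 N at first, 8 N near the end). The wedge has room to swing 0.3 rad to either side about this point.
- overhang (a point): Lower front edge, at mid-width, of the adapter block and black cage mount that the board carries: 92 mm wide, they overhang the base's front edge by 12 mm, from 61 mm up to 139 mm above the table (the board's own front edge: 48 to 61 mm, level with the base's). A gripper gets at the wedge's tail only leaning back 25 to 45 degrees, towards the front.
- platform (a joint): How far the sprung aluminium board has come down from its raised transit height (m): 0 to 0.0005 with the wedge in. It comes down 0.08 mm for each mm the wedge is drawn and floats at about 0.0055 when the wedge is out.
- wedge: The jammed transit wedge, white plastic, 84 mm long, 24 wide, 8 thick at the tip, 14.7 at the tail (even taper), 35 g. Origin: middle of its flat underside; +x to the thin tip, in the gap. Tail sticks out 42 to 46 mm. Pulled straight it resists with over 20 N; while swung sideways about its seat, with about a third of that if drawn some 2 mm a swing; after 40 mm about 9 N even straight.
- tray: Open steel parts tray, 130 x 124 mm (x, y), held to the table by its magnetic foot. Origin: on the table under its middle. Inner floor at z = 13 mm, 3 mm walls up to z = 30 mm. There is room for the wedge on the -y half of its floor.
- wedge_b: The other, identical transit wedge, already lying in the tray in its +y half along the tray's x. Origin and axes as for the jammed wedge.
- screw_tin: Round tin of screws, 66 mm across, 27 mm high, a bystander. Origin: middle of its underside.
- hex_driver: Hex driver with a plastic handle, 213 mm long, lying on the table, a bystander. Origin: under its middle.
- goggles: Laser safety glasses, 131 x 154 x 44 mm, a bystander. Origin: under their middle.

How it is judged:
By the outcome, as a careful person would: the job done as asked, in the order asked, and still so for the second after the job is handed in, with the robot touching nothing.
It also fails if it takes over 72 s, if anything falls off the work surface, if the arm or the gripper's body presses on something with over 40 N, if the wrist force passes 120 N, or if a joint passes its speed limit or range.

## Working session

There is one attempt and no reset: what is moved stays moved. The work goes in short steps, Python scripts to look and compute and a tool call to move; the robot and the scene stay as the last step left them, time stands still between calls to the robot, and variables do not carry over. Pictures are saved under pics/ and viewed, at most 10 in all, crops included, and the job is handed in when it is done.

Besides the shell and the picture viewer there is one more tool, called after ">>>" as name(argument=value, ...) on one line, values as JSON. send_rows: Moves the arm, as the interface text tells. Its arguments: {"type":"object","properties":{"commands":{"type":"array"}},"required":["commands"]}

```bash
mkdir -p pics; ls; python3 - <<'E'
from bench import robot
import cv2,numpy as np
np.set_printoptions(precision=3,suppress=True)
print(robot.state())
for n in("scene","top"):
    cv2.imwrite(f"pics/{n}0.png",robot.capture(n)[:,:,::-1]); print(robot.camera_params(n))
E
```

```text
pics
{'time_s': 0.0, 'q': array([ 1.238,  0.494,  1.346, -0.   ,  1.303, -0.095]), 'qd': array([-0.   ,  0.001,  0.   ,  0.001,  0.001,  0.   ]), 'joint_efforts': array([  0.004, -87.881, -38.184,   0.071,   0.054,  -0.   ]), 'eef_pos': array([147.107, 607.068, 227.342]), 'tool_rot': array([-0.373, -3.119,  0.002]), 'wrist_force': array([-0.037, -0.866, -0.22 ]), 'torque': array([ 0.   ,  0.025, -0.013]), 'gripper_force': 0.0, 'opening': 91.33629732033516}
{'camera_matrix': array([[435.564,   0.   , 316.381],
       [  0.   , 435.564, 185.498],
       [  0.   ,   0.   ,   1.   ]]), 'T': array([[   0.629,   -0.608,    0.484, -211.935],
       [  -0.778,   -0.49 ,    0.393, -710.199],
       [  -0.002,   -0.624,   -0.782, 1168.164],
       [   0.   ,    0.   ,    0.   ,    1.   ]])}
{'camera_matrix': array([[453.612,   0.   , 325.839],
       [  0.   , 453.612, 192.454],
       [  0.   ,   0.   ,   1.   ]]), 'T': array([[  -0.003,   -0.981,    0.196,  211.992],
       [  -1.   ,    0.003,   -0.003, -172.221],
       [   0.002,   -0.196,   -0.981, 1363.211],
       [   0.   ,    0.   ,    0.   ,    1.   ]])}
```

View pics/scene0.png

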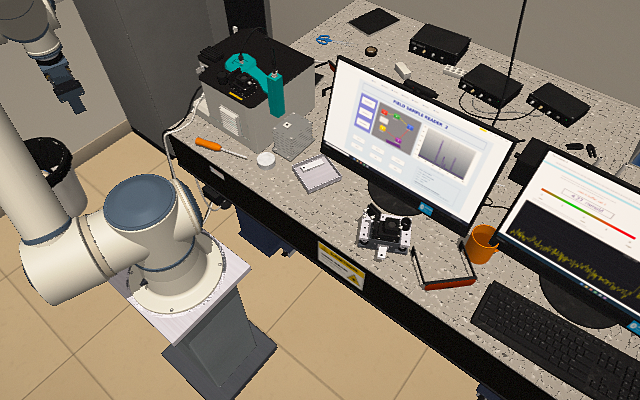

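View pics/top0.png

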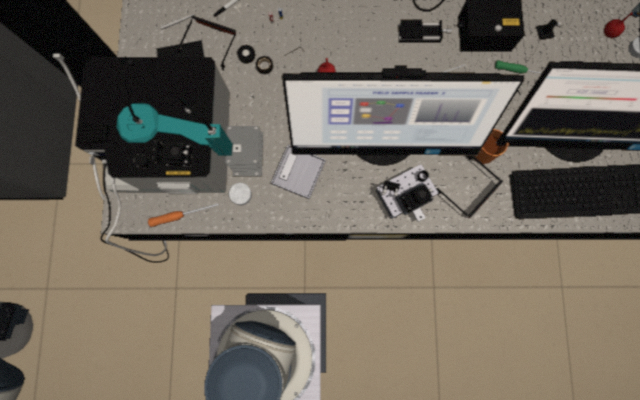

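The scene view shows the tray at (317,173), the board at (385,230) and the wedge tail at (382,253). The top view shows the tray at (298,172), the board at (408,190) and the tail at (419,214). Next I'll enlarge both areas.

```bash
cat > h.py <<'E'
from bench import robot
import cv2,numpy as np
np.set_printoptions(precision=3,suppress=True)
def ray(n,p):
    c=robot.camera_params(n);T=c["T"]
    d=T[:3,:3]@np.linalg.inv(c["camera_matrix"])@[p[0],p[1],1]
    return T[:3,3],d/np.linalg.norm(d)
def plane(n,p,z):
    o,d=ray(n,p); return o+d*(z-o[2])/d[2]
def proj(n,X):
    c=robot.camera_params(n);T=c["T"]
    q=c["camera_matrix"]@(T[:3,:3].T@(np.array(X)-T[:3,3])); return q[:2]/q[2]
def crop(im,x,y,w,h,s):
    o=cv2.resize(im[y:y+h,x:x+w],None,fx=s,fy=s,interpolation=cv2.INTER_CUBIC)
    for k in range(0,w,10): cv2.putText(o,str(x+k),(k*s,8),0,.3,(0,255,255)); cv2.line(o,(k*s,0),(k*s,4),(0,255,255))
    for k in range(0,h,10): cv2.putText(o,str(y+k),(0,k*s+4),0,.3,(0,255,255))
    return o
E
python3 - <<'E'
from h import *
a=cv2.imread("pics/scene0.png");b=cv2.imread("pics/top0.png")
x=crop(a,345,195,75,70,7);y=crop(b,365,155,75,70,7)
cv2.imwrite("pics/c1.png",np.vstack([np.hstack([x,y])[:, :1050]])[:, :].copy() if 0 else cv2.resize(np.hstack([x,y]),(800,373)))
x=crop(a,280,140,70,60,6);y=crop(b,260,140,70,60,6)
cv2.imwrite("pics/c2.png",cv2.resize(np.hstack([x,y]),(800,343)))
E
```

```text
(no output)
```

View pics/c1.png

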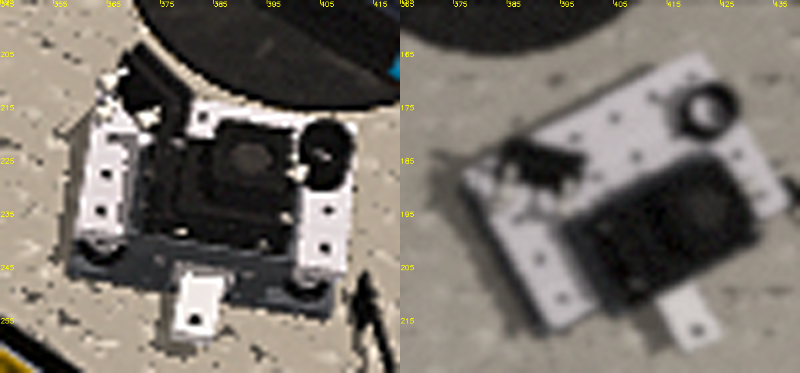

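View pics/c2.png

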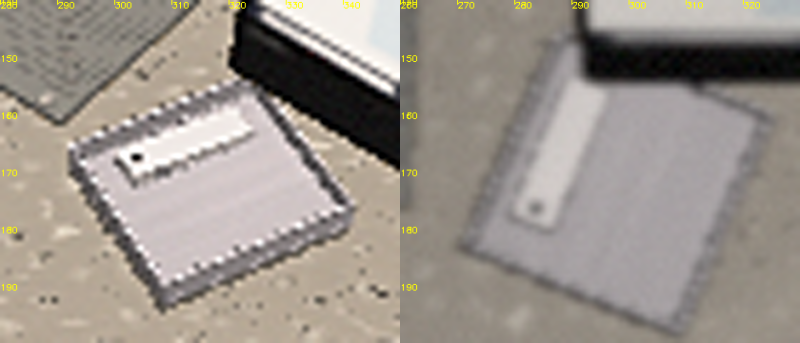

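The tail's hole is at scene (381.2,255) and top (420.7,216.9). The board and tray corners are readable in both crops, and wedge_b lies in the tray's left half with its tail towards the robot.

```bash
python3 - <<'E'
from h import *
def tri(a,b):
    o1,d1=ray("scene",a);o2,d2=ray("top",b)
    s=np.linalg.lstsq(np.c_[d1,-d2],o2-o1,rcond=None)[0]
    p,q=o1+s[0]*d1,o2+s[1]*d2; return (p+q)/2,np.linalg.norm(p-q)
print("hole",tri((381.2,255),(420.7,216.9)),plane("scene",(381.2,255),44.),plane("top",(420.7,216.9),44.))
print("hole b",tri((304,167.5),(283.6,176.2)))
for nm,P,z in [("board",[(376.6,187.3),(393.5,217.8),(438.1,194.4),(422.2,165.3)],61),("tail",[(419.4,220.6),(425,217.4),(421.3,208.1),(413.4,210.3)],44),("tray",[(271.4,183.4),(309.4,197.8),(324.8,160.7),(288,146.7)],30)]:
    X=np.array([plane("top",p,z)[:2] for p in P]);print(nm,X.tolist())
    E=np.diff(np.vstack([X,X[:1]]),axis=0);print(np.linalg.norm(E,axis=1),np.degrees(np.arctan2(E[:,1],E[:,0])),X.mean(0))
for nm,P,z in [("trayS",[(292.3,166.3),(308.5,190.2),(341.6,176.2),(323.8,154.9)],30),("tailS",[(377.4,257.4),(385.,258.5),(387.4,247.1),(379.1,245.6)],44)]:
    X=np.array([plane("scene",p,z)[:2] for p in P]);print(nm,X.tolist())
    E=np.diff(np.vstack([X,X[:1]]),axis=0);print(np.linalg.norm(E,axis=1),np.degrees(np.arctan2(E[:,1],E[:,0])),X.mean(0))
# white-ish tail mask in both
for n,(x,y,w,h) in {"scene":(374,243,18,18),"top":(408,205,20,20)}.items():
    im=cv2.imread(f"pics/{n}0.png",0); print(n);print(im[y:y+h,x:x+w])
E
```

```text
hole (array([ 402.548, -455.154,   41.019]), np.float64(1.4435581046213648)) [ 401.533 -456.26    44.   ] [ 401.578 -454.007   44.   ]
hole b (array([531.908, -49.024,  22.686]), np.float64(3.8270670792150714))
board [[487.132366586829, -324.7573386365797], [396.7271420546228, -371.45203013486366], [465.415608489437, -504.2481723871608], [553.4200732259268, -461.62832077142684]]
[101.752 149.509  97.782 152.078] [-152.683  -62.65    25.841  115.841] [ 475.674 -415.521]
tail [[390.65006061136194, -449.7127775202042], [400.0620987973923, -466.56661185679525], [427.73146117816935, -456.92906837290207], [421.23768928612094, -433.3721428404815]]
[19.304 29.3   24.436 34.679] [ -60.819   19.204  105.412 -151.888] [ 409.92  -451.645]
tray [[506.5194676962143, -12.130398991723268], [462.1344893521145, -126.61634079721563], [576.7379186457454, -172.9661390766211], [621.3046611557374, -60.54119718773508]]
[122.789 123.621 120.936 124.576] [-111.191  -22.02    68.376  157.132] [541.674 -93.064]
trayS [[507.5144779523042, -19.227592689349308], [461.75690104391686, -129.9198446250358], [578.96782
[... 2785 characters left out ...]
 185 161
  152 147]
 [156 137 111  91  87  82  83 107 162 191 195 163 124 131 177 195 190 170
  159 150]
 [167 162 131 102  89  83  81  89 127 176 193 187 170 174 184 188 179 164
  154 152]
 [162 158 134 108  92  88  89  93 113 155 187 193 187 180 169 160 157 153
  153 153]
 [151 156 143 117  98  98 111 123 124 136 164 176 159 157 152 148 148 149
  151 151]
 [146 151 145 125 116 131 140 146 138 135 140 148 152 153 149 147 145 151
  152 152]
 [148 146 148 138 140 148 148 151 149 147 144 146 150 152 151 150 150 148
  147 148]
 [148 147 146 140 145 148 153 152 151 152 150 148 145 150 147 149 149 151
  147 147]
 [148 150 147 145 146 153 154 153 151 152 155 150 149 149 152 153 151 150
  150 150]]
```

```bash
python3 - <<'E'
from h import *
from scipy.spatial.transform import Rotation as R
for a,b in [((378.5,247.5),(377.2,256.5)),((387.2,247.5),(385.8,255.5))]:
    p,q=plane("scene",a,42),plane("scene",b,44.2);d=p-q;print("scene edge",p,q,np.degrees(np.arctan2(d[1],d[0])))
# top edges: threshold crossings row by row between tail brightness and bg
im=cv2.imread("pics/top0.png",0).astype(float)
L=[];Rr=[]
for r in range(210,219):
    row=im[r]; 
    c=next(c for c in range(408,425) if row[c]<140<=row[c+1] and row[c+1]>row[c]+15); L.append((c+(140-row[c])/(row[c+1]-row[c]),r))
    c=next(c for c in range(428,415,-1) if row[c]<172<=row[c-1]); Rr.append((c-(172-row[c])/(row[c-1]-row[c]),r))
for E in(L,Rr):
    P=np.array([plane("top",(x,y),43.2)[:2] for x,y in E]);m=P.mean(0);u=np.linalg.svd(P-m)[2][0];u*=np.sign(u[0]);print("top edge",m,np.degrees(np.arctan2(u[1],u[0])))
s=robot.state();R0=R.from_rotvec(s["tool_rot"]);print(R0.as_matrix())
for yaw,lean in[(27,35),(27,40)]:
    y=np.radians(yaw);l=np.radians(lean);f=np.array([np.cos(y),np.sin(y),0])
    z=f*np.sin(l)-np.array([0,0,np.cos(l)]);yt=np.array([np.sin(y),-np.cos(y),0]);xt=np.cross(yt,z)
    Rt=R.from_matrix(np.c_[xt,yt,z]);print(yaw,lean,"z",z,"rot",(Rt*R0.inv()).as_rotvec(), (Rt*R0.inv()).magnitude()*57.3)
E
```

```text
scene edge [ 418.73  -435.505   42.   ] [ 389.933 -449.98    44.2  ] 26.68695194067384
scene edge [ 434.946 -455.612   42.   ] [ 408.483 -467.701   44.2  ] 24.552726905311967
top edge [ 410.356 -436.261] 17.19609878939375
top edge [ 410.286 -461.455] 26.88046454646394
[[-0.972  0.236 -0.   ]
 [ 0.236  0.972 -0.001]
 [ 0.    -0.001 -1.   ]]
27 35 z [ 0.511  0.26  -0.819] rot [ 0.781  0.09  -2.339] 141.3632033679797
27 40 z [ 0.573  0.292 -0.766] rot [ 0.89   0.103 -2.31 ] 141.95623844530775
```

```bash
python3 - <<'E'
from h import *
from scipy.spatial.transform import Rotation as R
c=lambda a,r:np.array([r*np.cos(np.radians(a)),r*np.sin(np.radians(a))])
p0=np.array([147.2,607.4])
for k in range(1,21):
    a=76.4-6.3*k; r=max(625-22*k,470) if k<13 else 470+(k-13)*14
    if k==11:p0=np.round(pl)
    pl=c(a,r); print(k,np.round(pl-p0).tolist(),round(-.11*(k if k<11 else k-10),2),np.round(pl))
l=np.radians(40);y=np.radians(27)
yaw0=R.from_rotvec([0,0,-2.2])*R.from_rotvec([-0.373,-3.119,0.002])
f=np.array([np.cos(y),np.sin(y),0]);z=f*np.sin(l)-np.array([0,0,np.cos(l)]);yt=np.array([np.sin(y),-np.cos(y),0])
print((R.from_matrix(np.c_[np.cross(yt,z),yt,z])*yaw0.inv()).as_rotvec(),z)
E
```

```text
1 [58.0, -40.0] -0.11 [205. 567.]
2 [109.0, -86.0] -0.22 [257. 521.]
3 [153.0, -136.0] -0.33 [300. 471.]
4 [189.0, -189.0] -0.44 [336. 419.]
5 [218.0, -244.0] -0.55 [365. 364.]
6 [238.0, -300.0] -0.66 [385. 308.]
7 [251.0, -356.0] -0.77 [398. 252.]
8 [275.0, -401.0] -0.88 [422. 206.]
9 [295.0, -449.0] -0.99 [442. 158.]
10 [310.0, -498.0] -1.1 [457. 109.]
11 [9.0, -51.0] -0.11 [466.  58.]
12 [13.0, -102.0] -0.22 [470.   7.]
13 [11.0, -154.0] -0.33 [468. -45.]
14 [17.0, -208.0] -0.44 [474. -99.]
15 [16.0, -264.0] -0.55 [ 473. -155.]
16 [9.0, -321.0] -0.66 [ 466. -212.]
17 [-5.0, -378.0] -0.77 [ 452. -269.]
18 [-26.0, -434.0] -0.88 [ 431. -325.]
19 [-54.0, -489.0] -0.99 [ 403. -380.]
20 [-89.0, -542.0] -1.1 [ 368. -433.]
[ 0.387 -0.583 -0.223] [ 0.573  0.292 -0.766]
```

>>> send_rows(commands=[58,-40,10,0,0,-0.11,0,109,-86,20,0,0,-0.22,0,153,-136,30,0,0,-0.33,0,189,-189,30,0,0,-0.44,0,218,-244,30,0,0,-0.55,0,238,-300,30,0,0,-0.66,0,251,-356,30,0,0,-0.77,0,275,-401,30,0,0,-0.88,0,295,-449,30,0,0,-0.99,0,310,-498,30,0,0,-1.1,0])

```text
time_s: 1.35
eef_pos: [457.7, 107.6, 257.8]
tool_rot: [1.953, 2.461, 0.0]
wrist_force: [-0.4, 0.7, -0.4]
opening: 91.6
gripper_force: 0.0
```

>>> send_rows(commands=[9,-51,0,0,0,-0.11,0,13,-102,0,0,0,-0.22,0,11,-154,0,0,0,-0.33,0,17,-208,0,0,0,-0.44,0,16,-264,0,0,0,-0.55,0,9,-321,0,0,0,-0.66,0,-5,-378,0,0,0,-0.77,0,-26,-434,0,0,0,-0.88,0,-54,-489,0,0,0,-0.99,0,-89,-542,0,0,0,-1.1,0])

```text
time_s: 2.6
eef_pos: [367.7, -433.5, 257.6]
tool_rot: [-2.951, -1.078, -0.0]
wrist_force: [1.1, -0.9, 0.3]
opening: 91.2
gripper_force: 0.0
```

>>> send_rows(commands=[-10,-15,0,0.077,-0.117,-0.045,0,-25,-40,0,0.155,-0.233,-0.089,0,-36,-58,0,0.232,-0.35,-0.134,0,-36,-58,-30,0.31,-0.466,-0.178,0,-36,-58,-75,0.387,-0.583,-0.223,0,-36,-58,-120,0.387,-0.583,-0.223,0,-16,-48,-148,0.387,-0.583,-0.223,0,4,-38,-175,0.387,-0.583,-0.223,0,4,-38,-175,0.387,-0.583,-0.223,0,4,-38,-175,0.387,-0.583,-0.223,0])

```text
time_s: 3.85
eef_pos: [372.6, -470.2, 83.4]
tool_rot: [-2.734, -0.657, -0.996]
wrist_force: [0.1, -0.5, 0.0]
opening: 91.3
gripper_force: 0.0
```

```bash
python3 - <<'E'
from h import *
a=robot.capture("scene")[:,:,::-1].copy();b=robot.capture("top")[:,:,::-1].copy()
cv2.imwrite("pics/s1.png",a);cv2.imwrite("pics/t1.png",b)
s=robot.state();print(s["eef_pos"],s["tool_rot"],s["q"],proj("scene",s["eef_pos"]),proj("top",s["eef_pos"]))
cv2.imwrite("pics/c3.png",cv2.resize(np.hstack([crop(a,330,180,90,90,6),crop(b,360,150,90,90,6)]),(800,400)))
E
```

```text
[ 372.41 -470.71   83.82] [-2.736 -0.657 -0.996] [-1.367  0.74   1.61   0.752  1.138 -0.717] [381.359 257.877] [429.946 225.067]
```

View pics/c3.png

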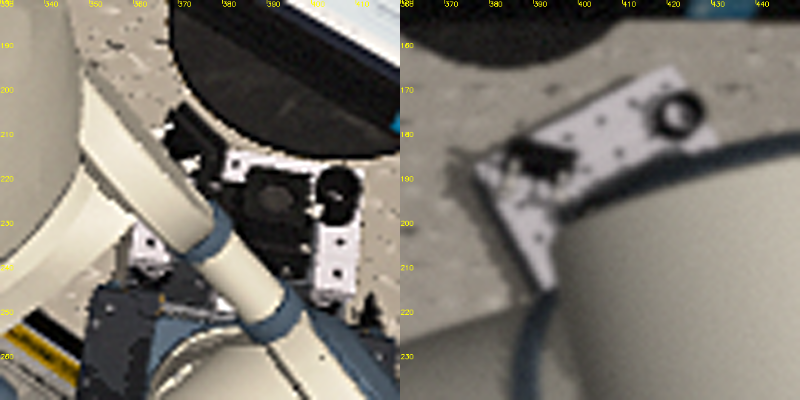

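The arm hides the wedge in both views, with the board's top still visible. I'll go in along the tool axis and close in stages by feel.

>>> send_rows(commands=[6,3,-8,0,0,0,60,11,6,-15,0,0,0,100,17,9,-23,0,0,0,120,22,12,-30,0,0,0,130,26,14,-36,0,0,0,140,30,16,-41,0,0,0,150,34,18,-46,0,0,0,160,34,18,-46,0,0,0,168,34,18,-46,0,0,0,172,34,18,-46,0,0,0,172])

```text
time_s: 5.2
eef_pos: [406.7, -452.0, 37.1]
tool_rot: [-2.734, -0.656, -0.996]
wrist_force: [-0.8, 0.1, -1.0]
opening: 29.7
gripper_force: 0.0
```

>>> send_rows(commands=[0,0,0,0,0,0,174,0,0,0,0,0,0,175,0,0,0,0,0,0,176,0,0,0,0,0,0,177,0,0,0,0,0,0,178,0,0,0,0,0,0,179,0,0,0,0,0,0,180,0,0,0,0,0,0,180,0,0,0,0,0,0,180,0,0,0,0,0,0,180])

```text
time_s: 6.45
eef_pos: [406.8, -451.7, 36.9]
tool_rot: [-2.734, -0.656, -0.996]
wrist_force: [0.4, 0.2, -0.4]
opening: 26.7
gripper_force: 0.0
```

>>> send_rows(commands=[0,0,0,0,0,0,181,0,0,0,0,0,0,182,0,0,0,0,0,0,183,0,0,0,0,0,0,184,0,0,0,0,0,0,185,0,0,0,0,0,0,186,0,0,0,0,0,0,187,0,0,0,0,0,0,187,0,0,0,0,0,0,187,0,0,0,0,0,0,187])

```text
time_s: 7.7
eef_pos: [406.9, -452.0, 36.9]
tool_rot: [-2.734, -0.656, -0.996]
wrist_force: [3.5, -4.2, -1.6]
opening: 24.6
gripper_force: 21.0
```

>>> send_rows(commands=[0.1,-0.2,0,0,0,0,187,0.2,-0.4,0,0,0,0,187,0.2,-0.4,0,0,0,0,190,0.2,-0.4,0,0,0,0,200,0.2,-0.4,0,0,0,0,220,0.2,-0.4,0,0,0,0,255,0.2,-0.4,0,0,0,0,255,0.2,-0.4,0,0,0,0,255,0.2,-0.4,0,0,0,0,255,0.2,-0.4,0,0,0,0,255])

```text
time_s: 8.95
eef_pos: [406.9, -452.2, 36.9]
tool_rot: [-2.734, -0.656, -0.996]
wrist_force: [1.3, -3.3, -0.4]
opening: 24.1
gripper_force: 30.0
```

```bash
python3 - <<'E'
from h import *
s=robot.state();print(s["eef_pos"],s["wrist_force"],s["torque"],s["opening"],s["gripper_force"])
E
```

```text
[ 406.941 -452.217   36.912] [ 1.289 -3.291 -0.379] [-0.779  0.325 -0.85 ] 24.132588718433926 29.998639225959778
```

```bash
cat >> h.py <<'E'
def swing(th,d,th0,d0,yaw=27,r=46):
    f=lambda t:np.array([np.cos(np.radians(yaw)+t),np.sin(np.radians(yaw)+t)])
    for t,e in zip(th,d):
        s=(r+d0)*f(th0)-(r+e)*f(t); print("%.1f, %.1f, 0, 0, 0, %.2f, 255,"%(*s,t-th0),end=" ")
    print()
E
python3 - <<'E'
from h import *
swing([.07,.14,.07,0,-.07,-.14,-.07,0,.07,.14],np.arange(1,11)*.4,0,0)
seq=[.05,-.05,-.15,-.05,.05,.15,.05,-.05,-.15,-.15]
E
```

```text
1.2, -3.0, 0, 0, 0, 0.07, 255, 2.7, -6.0, 0, 0, 0, 0.14, 255, 0.5, -3.4, 0, 0, 0, 0.07, 255, -1.4, -0.7, 0, 0, 0, 0.00, 255, -3.2, 2.1, 0, 0, 0, -0.07, 255, -4.8, 5.1, 0, 0, 0, -0.14, 255, -3.9, 1.8, 0, 0, 0, -0.07, 255, -2.9, -1.5, 0, 0, 0, 0.00, 255, -1.5, -4.7, 0, 0, 0, 0.07, 255, 0.0, -7.8, 0, 0, 0, 0.14, 255,
```

>>> send_rows(commands=[1.2,-3.0,0,0,0,0.07,255,2.7,-6.0,0,0,0,0.14,255,0.5,-3.4,0,0,0,0.07,255,-1.4,-0.7,0,0,0,0.0,255,-3.2,2.1,0,0,0,-0.07,255,-4.8,5.1,0,0,0,-0.14,255,-3.9,1.8,0,0,0,-0.07,255,-2.9,-1.5,0,0,0,0.0,255,-1.5,-4.7,0,0,0,0.07,255,0.0,-7.8,0,0,0,0.14,255])

```text
time_s: 10.2
eef_pos: [406.6, -458.5, 36.8]
tool_rot: [-2.641, -0.837, -0.962]
wrist_force: [1.3, 3.2, 0.7]
opening: 23.8
gripper_force: 30.0
```

```bash
python3 - <<'E'
from h import *
a=robot.capture("scene")[:,:,::-1].copy()
cv2.imwrite("pics/s2.png",a)
p=cv2.imread("pics/s1.png")
# board motion: patch correlation on static bits: (365..420,195..235)
def sh(q,x,y,w,h):
    u=cv2.resize(cv2.cvtColor(p[y:y+h,x:x+w],6).astype(np.float32),None,fx=4,fy=4);v=cv2.resize(cv2.cvtColor(q[y:y+h,x:x+w],6).astype(np.float32),None,fx=4,fy=4)
    (dx,dy),r=cv2.phaseCorrelate(u,v,cv2.createHanningWindow(u.shape[::-1],cv2.CV_32F)); return round(dx/4,2),round(dy/4,2),round(r,2)
print(sh(a,397,215,18,34),sh(a,380,214,34,30))
s=robot.state();print(s["eef_pos"],s["wrist_force"],s["torque"],s["opening"],s["gripper_force"])
swing([.07,0,-.07,-.14,-.07,0,.07,.14,.07,0],4+np.arange(1,11)*.4,.14,4)
E
```

```text
(-0.0, -0.0, 0.67) (-0.0, -0.01, 0.63)
[ 406.896 -459.139   36.85 ] [-9.02   4.065  4.231] [0.569 1.149 1.364] 24.00775615565904 30.00283107161522
-2.2, 2.7, 0, 0, 0, -0.07, 255, -4.3, 5.6, 0, 0, 0, -0.14, 255, -6.2, 8.7, 0, 0, 0, -0.21, 255, -7.8, 11.9, 0, 0, 0, -0.28, 255, -6.9, 8.4, 0, 0, 0, -0.21, 255, -5.7, 4.9, 0, 0, 0, -0.14, 255, -4.3, 1.5, 0, 0, 0, -0.07, 255, -2.6, -1.8, 0, 0, 0, 0.00, 255, -5.0, 1.1, 0, 0, 0, -0.07, 255, -7.2, 4.2, 0, 0, 0, -0.14, 255,
```

>>> send_rows(commands=[-2.2,2.7,0,0,0,-0.07,255,-4.3,5.6,0,0,0,-0.14,255,-6.2,8.7,0,0,0,-0.21,255,-7.8,11.9,0,0,0,-0.28,255,-6.9,8.4,0,0,0,-0.21,255,-5.7,4.9,0,0,0,-0.14,255,-4.3,1.5,0,0,0,-0.07,255,-2.6,-1.8,0,0,0,0.0,255,-5.0,1.1,0,0,0,-0.07,255,-7.2,4.2,0,0,0,-0.14,255])

```text
time_s: 11.5
eef_pos: [399.9, -455.5, 36.9]
tool_rot: [-2.735, -0.653, -0.997]
wrist_force: [4.9, -1.9, -1.4]
opening: 24.1
gripper_force: 30.0
```

```bash
cat >> h.py <<'E'
def chk(name):
    a=robot.capture("scene")[:,:,::-1].copy(); cv2.imwrite(f"pics/{name}.png",a); p=cv2.imread("pics/s1.png")
    def sh(x,y,w,h):
        u,v=[cv2.resize(cv2.cvtColor(i[y:y+h,x:x+w],6).astype(np.float32),None,fx=4,fy=4) for i in(p,a)]
        (dx,dy),r=cv2.phaseCorrelate(u,v,cv2.createHanningWindow(u.shape[::-1],cv2.CV_32F)); return round(dx/4,2),round(dy/4,2),round(r,2)
    s=robot.state();print(sh(397,215,18,34),sh(380,214,34,30),s["time_s"],s["eef_pos"],s["wrist_force"],s["torque"],s["opening"])
E
python3 - <<'E'
from h import *
chk("s3")
swing([-.08,-.16,-.08,0,.08,.16,.08,0,-.08,-.16],8+np.arange(1,11)*.5,0,8)
swing([-.08,0,.08,.16,.08,0,-.08,-.16,-.08,0],13+np.arange(1,11)*.5,-.16,13)
E
```

```text
(-0.0, -0.0, 0.78) (0.0, -0.0, 0.76) 11.55 [ 399.476 -454.819   36.928] [ 7.849 -4.38  -1.614] [-1.095 -0.505 -1.272] 23.60260358545396
-2.3, 3.7, 0, 0, 0, -0.08, 255, -4.2, 7.7, 0, 0, 0, -0.16, 255, -3.2, 3.4, 0, 0, 0, -0.08, 255, -1.8, -0.9, 0, 0, 0, 0.00, 255, -0.0, -5.1, 0, 0, 0, 0.08, 255, 2.1, -9.1, 0, 0, 0, 0.16, 255, -0.9, -5.6, 0, 0, 0, 0.08, 255, -3.6, -1.8, 0, 0, 0, 0.00, 255, -6.0, 2.2, 0, 0, 0, -0.08, 255, -8.1, 6.4, 0, 0, 0, -0.16, 255, 
1.2, -4.6, 0, 0, 0, 0.08, 255, 2.7, -9.2, 0, 0, 0, 0.16, 255, 4.6, -13.6, 0, 0, 0, 0.24, 255, 6.9, -17.9, 0, 0, 0, 0.32, 255, 3.8, -14.1, 0, 0, 0, 0.24, 255, 0.9, -10.1, 0, 0, 0, 0.16, 255, -1.6, -5.8, 0, 0, 0, 0.08, 255, -3.8, -1.2, 0, 0, 0, 0.00, 255, -2.5, -6.1, 0, 0, 0, 0.08, 255, -0.9, -11.0, 0, 0, 0, 0.16, 255,
```

>>> send_rows(commands=[-2.3,3.7,0,0,0,-0.08,255,-4.2,7.7,0,0,0,-0.16,255,-3.2,3.4,0,0,0,-0.08,255,-1.8,-0.9,0,0,0,0.0,255,0.0,-5.1,0,0,0,0.08,255,2.1,-9.1,0,0,0,0.16,255,-0.9,-5.6,0,0,0,0.08,255,-3.6,-1.8,0,0,0,0.0,255,-6.0,2.2,0,0,0,-0.08,255,-8.1,6.4,0,0,0,-0.16,255])

```text
time_s: 12.8
eef_pos: [391.5, -449.2, 36.9]
tool_rot: [-2.824, -0.44, -1.028]
wrist_force: [6.0, -2.1, -1.0]
opening: 23.6
gripper_force: 30.0
```

```bash
python3 -c "
from h import *
chk('s4')"
```

```text
(0.01, -0.01, 0.69) (0.0, -0.0, 0.71) 12.85 [ 391.058 -448.335   36.889] [ 1.579 -7.154  0.558] [-1.425  0.256 -1.34 ] 23.99372180182622
```

>>> send_rows(commands=[1.2,-4.6,0,0,0,0.08,255,2.7,-9.2,0,0,0,0.16,255,4.6,-13.6,0,0,0,0.24,255,6.9,-17.9,0,0,0,0.32,255,3.8,-14.1,0,0,0,0.24,255,0.9,-10.1,0,0,0,0.16,255,-1.6,-5.8,0,0,0,0.08,255,-3.8,-1.2,0,0,0,0.0,255,-2.5,-6.1,0,0,0,0.08,255,-0.9,-11.0,0,0,0,0.16,255])

```text
time_s: 14.1
eef_pos: [390.4, -458.8, 36.9]
tool_rot: [-2.729, -0.661, -0.994]
wrist_force: [4.1, 5.8, -0.1]
opening: 23.8
gripper_force: 30.0
```

```bash
python3 -c "
from h import *
chk('s5')
swing([.08,.16,.08,0,-.08,-.16,-.08,0,.08,.16],18+np.arange(1,11)*.5,0,18)
swing([.08,0,-.08,-.16,-.08,0,.08,.16,.08,0],23+np.arange(1,11)*.5,.16,23)
"
```

```text
(-0.01, -0.01, 0.62) (0.01, -0.01, 0.66) 14.15 [ 390.744 -460.092   36.881] [-7.155  7.295  2.661] [0.928 1.184 1.727] 23.84829420205157
2.1, -4.7, 0, 0, 0, 0.08, 255, 4.6, -9.3, 0, 0, 0, 0.16, 255, 1.2, -5.2, 0, 0, 0, 0.08, 255, -1.8, -0.9, 0, 0, 0, 0.00, 255, -4.5, 3.7, 0, 0, 0, -0.08, 255, -6.8, 8.5, 0, 0, 0, -0.16, 255, -5.4, 3.3, 0, 0, 0, -0.08, 255, -3.6, -1.8, 0, 0, 0, 0.00, 255, -1.3, -6.8, 0, 0, 0, 0.08, 255, 1.3, -11.7, 0, 0, 0, 0.16, 255, 
-3.5, 4.3, 0, 0, 0, -0.08, 255, -6.7, 8.9, 0, 0, 0, -0.16, 255, -9.5, 13.8, 0, 0, 0, -0.24, 255, -11.9, 19.0, 0, 0, 0, -0.32, 255, -10.4, 13.5, 0, 0, 0, -0.24, 255, -8.4, 8.0, 0, 0, 0, -0.16, 255, -6.1, 2.7, 0, 0, 0, -0.08, 255, -3.2, -2.4, 0, 0, 0, 0.00, 255, -6.9, 2.2, 0, 0, 0, -0.08, 255, -10.2, 7.1, 0, 0, 0, -0.16, 255,
```

```bash
python3 - <<'E'
from h import *
p=cv2.imread("pics/s1.png",0).astype(int)
for n in("s2","s3","s4","s5"):
    a=cv2.imread(f"pics/{n}.png",0).astype(int);d=abs(a-p)
    print(n,[round(d[y:y+h,x:x+w].mean(),1) for x,y,w,h in((403,228,10,18),(380,212,30,6),(385,220,14,14),(440,100,60,60))])
a=[crop(cv2.imread(f"pics/{n}.png"),340,195,80,70,6) for n in("s1","s5")]
cv2.imwrite("pics/c4.png",cv2.resize(np.hstack(a),(800,350)))
E
```

```text
s2 [np.float64(17.8), np.float64(11.2), np.float64(102.1), np.float64(1.8)]
s3 [np.float64(5.9), np.float64(6.3), np.float64(4.0), np.float64(2.0)]
s4 [np.float64(8.4), np.float64(9.1), np.float64(3.8), np.float64(2.4)]
s5 [np.float64(10.3), np.float64(9.7), np.float64(4.5), np.float64(1.8)]
```

View pics/c4.png

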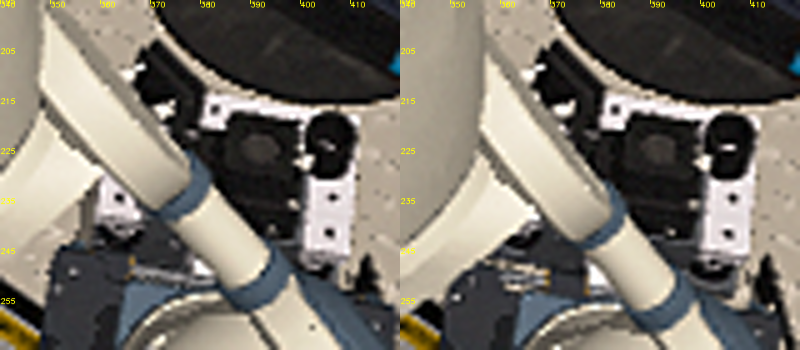

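The board has stayed put, with only a faint vertical change at its right strip (403,235). The white wedge shows in the jaws near (379,250). Continuing.

>>> send_rows(commands=[2.1,-4.7,0,0,0,0.08,255,4.6,-9.3,0,0,0,0.16,255,1.2,-5.2,0,0,0,0.08,255,-1.8,-0.9,0,0,0,0.0,255,-4.5,3.7,0,0,0,-0.08,255,-6.8,8.5,0,0,0,-0.16,255,-5.4,3.3,0,0,0,-0.08,255,-3.6,-1.8,0,0,0,0.0,255,-1.3,-6.8,0,0,0,0.08,255,1.3,-11.7,0,0,0,0.16,255])

```text
time_s: 15.4
eef_pos: [391.7, -471.1, 36.8]
tool_rot: [-2.628, -0.862, -0.957]
wrist_force: [2.2, 2.3, 1.8]
opening: 24.1
gripper_force: 30.0
```

>>> send_rows(commands=[-3.5,4.3,0,0,0,-0.08,255,-6.7,8.9,0,0,0,-0.16,255,-9.5,13.8,0,0,0,-0.24,255,-11.9,19.0,0,0,0,-0.32,255,-10.4,13.5,0,0,0,-0.24,255,-8.4,8.0,0,0,0,-0.16,255,-6.1,2.7,0,0,0,-0.08,255,-3.2,-2.4,0,0,0,0.0,255,-6.9,2.2,0,0,0,-0.08,255,-10.2,7.1,0,0,0,-0.16,255])

```text
time_s: 16.65
eef_pos: [382.1, -465.1, 36.9]
tool_rot: [-2.736, -0.653, -0.996]
wrist_force: [5.3, -0.7, 0.8]
opening: 23.6
gripper_force: 30.0
```

```bash
python3 -c "
from h import *
chk('s6')
swing([-.07,-.14,-.07,0,.07,.14,.07,0,-.07,-.14],28+np.arange(1,11)*.5,0,28)
swing([-.07,0,.07,.14,.07,0,-.07,-.14,-.07,0],33+np.arange(1,11)*.5,-.14,33)
"
```

```text
(0.01, -0.0, 0.56) (0.01, -0.01, 0.59) 16.7 [ 381.389 -463.837   36.873] [ 6.538 -6.038 -0.3  ] [-1.188 -0.443 -1.432] 23.961714354146107
-2.6, 4.5, 0, 0, 0, -0.07, 255, -5.0, 9.2, 0, 0, 0, -0.14, 255, -3.6, 4.1, 0, 0, 0, -0.07, 255, -1.8, -0.9, 0, 0, 0, 0.00, 255, 0.4, -5.8, 0, 0, 0, 0.07, 255, 2.9, -10.6, 0, 0, 0, 0.14, 255, -0.5, -6.3, 0, 0, 0, 0.07, 255, -3.6, -1.8, 0, 0, 0, 0.00, 255, -6.3, 2.9, 0, 0, 0, -0.07, 255, -8.8, 7.9, 0, 0, 0, -0.14, 255, 
1.5, -5.4, 0, 0, 0, 0.07, 255, 3.4, -10.6, 0, 0, 0, 0.14, 255, 5.7, -15.8, 0, 0, 0, 0.21, 255, 8.4, -20.8, 0, 0, 0, 0.28, 255, 4.9, -16.3, 0, 0, 0, 0.21, 255, 1.6, -11.5, 0, 0, 0, 0.14, 255, -1.2, -6.5, 0, 0, 0, 0.07, 255, -3.8, -1.3, 0, 0, 0, 0.00, 255, -2.2, -6.9, 0, 0, 0, 0.07, 255, -0.1, -12.4, 0, 0, 0, 0.14, 255,
```

>>> send_rows(commands=[-2.6,4.5,0,0,0,-0.07,255,-5.0,9.2,0,0,0,-0.14,255,-3.6,4.1,0,0,0,-0.07,255,-1.8,-0.9,0,0,0,0.0,255,0.4,-5.8,0,0,0,0.07,255,2.9,-10.6,0,0,0,0.14,255,-0.5,-6.3,0,0,0,0.07,255,-3.6,-1.8,0,0,0,0.0,255,-6.3,2.9,0,0,0,-0.07,255,-8.8,7.9,0,0,0,-0.14,255])

```text
time_s: 17.95
eef_pos: [373.0, -457.2, 36.9]
tool_rot: [-2.813, -0.468, -1.024]
wrist_force: [3.6, -1.4, -1.1]
opening: 23.9
gripper_force: 30.0
```

>>> send_rows(commands=[1.5,-5.4,0,0,0,0.07,255,3.4,-10.6,0,0,0,0.14,255,5.7,-15.8,0,0,0,0.21,255,8.4,-20.8,0,0,0,0.28,255,4.9,-16.3,0,0,0,0.21,255,1.6,-11.5,0,0,0,0.14,255,-1.2,-6.5,0,0,0,0.07,255,-3.8,-1.3,0,0,0,0.0,255,-2.2,-6.9,0,0,0,0.07,255,-0.1,-12.4,0,0,0,0.14,255])

```text
time_s: 19.2
eef_pos: [372.6, -468.2, 36.8]
tool_rot: [-2.73, -0.66, -0.994]
wrist_force: [2.6, 2.9, -0.8]
opening: 24.1
gripper_force: 30.0
```

```bash
python3 -c "
from h import *
chk('s7')
swing([.06,.12,.06,0,-.06,-.12,-.06,0,0.05,0],38+np.arange(1,11)*.5,0,38)
"
```

```text
(0.01, 0.98, 0.39) (0.0, 0.0, 0.49) 19.25 [ 373.105 -469.899   36.799] [-2.574 -0.574 -0.349] [-0.417  0.773  0.028] 23.563571528072785
2.0, -4.7, 0, 0, 0, 0.06, 255, 4.3, -9.2, 0, 0, 0, 0.12, 255, 1.1, -5.2, 0, 0, 0, 0.06, 255, -1.8, -0.9, 0, 0, 0, 0.00, 255, -4.4, 3.6, 0, 0, 0, -0.06, 255, -6.8, 8.2, 0, 0, 0, -0.12, 255, -5.4, 3.2, 0, 0, 0, -0.06, 255, -3.6, -1.8, 0, 0, 0, 0.00, 255, -1.9, -5.9, 0, 0, 0, 0.05, 255, -4.5, -2.3, 0, 0, 0, 0.00, 255,
```

>>> send_rows(commands=[2.0,-4.7,0,0,0,0.06,255,4.3,-9.2,0,0,0,0.12,255,1.1,-5.2,0,0,0,0.06,255,-1.8,-0.9,0,0,0,0.0,255,-4.4,3.6,0,0,0,-0.06,255,-6.8,8.2,0,0,0,-0.12,255,-5.4,3.2,0,0,0,-0.06,255,-3.6,-1.8,0,0,0,0.0,255,-1.9,-5.9,0,0,0,0.05,255,-4.5,-2.3,0,0,0,0.0,255])

```text
time_s: 20.5
eef_pos: [368.9, -472.8, 36.7]
tool_rot: [-2.735, -0.658, -0.996]
wrist_force: [0.4, -0.2, 0.6]
opening: 23.3
gripper_force: 30.0
```

```bash
python3 -c "
from h import *
chk('s8')
"
```

```text
(-0.0, 0.99, 0.48) (0.02, 0.98, 0.43) 20.55 [ 368.157 -470.94    36.611] [ 0.12   1.507 -1.043] [-0.275  0.542 -0.016] 24.061037062279432
```

>>> send_rows(commands=[-4,-2,0,0,0,0,255,-9,-4.5,0,0,0,0,255,-18,-9,0,0,0,0,255,-27,-13.5,0,0,0,0,255,-40,-20,0,0,0,0,255,-55,-28,5,0,0,0,255,-70,-35,20,0,0,0,255,-80,-40,50,0,0,0,255,-90,-45,90,0,0,0,255,-90,-45,130,0,0,0,255])

```text
time_s: 21.8
eef_pos: [276.9, -517.6, 168.4]
tool_rot: [-2.735, -0.655, -0.995]
wrist_force: [0.6, -0.1, 0.5]
opening: 24.3
gripper_force: 30.0
```

```bash
python3 - <<'E'
from h import *
chk('s9'); b=robot.capture("top")[:,:,::-1].copy();cv2.imwrite("pics/t9.png",b)
a=cv2.imread("pics/s9.png")
cv2.imwrite("pics/c5.png",cv2.resize(np.hstack([crop(a,310,180,110,90,6),crop(b,360,150,110,90,6)]),(800,327)))
E
```

```text
(-0.0, 0.99, 0.47) (0.01, 0.99, 0.43) 21.85 [ 277.563 -518.938  173.074] [ 1.344 -3.183  6.27 ] [-0.289  0.311 -0.046] 24.013181217102783
```

View pics/c5.png

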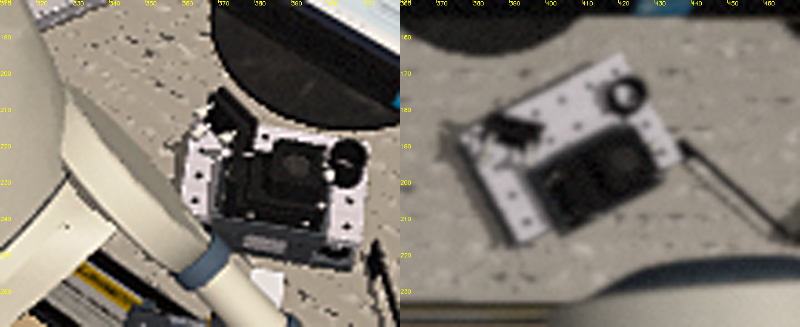

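The board has settled by about 1 px without shifting, and the wedge is held, showing white at (383,259). Next I'll measure the tray again and plan the placing.

```bash
python3 - <<'E'
from h import *
from scipy.spatial.transform import Rotation as R
C=np.array([542,-96.]);a=np.radians(-22.3);X=np.array([np.cos(a),np.sin(a)]);Y=np.array([-X[1],X[0]])
loc=lambda p:np.array([(p[:2]-C)@X,(p[:2]-C)@Y])
print("hole b",loc(plane("scene",(304,167.5),27)),loc(plane("top",(283.6,176.2),27)))
# scene / top wedge_b corner readings
for n,P in {"scene":[(300,168),(303.5,172.5),(325,163),(321,157.5)],"top":[(279,178),(287,180.5),(297,155.5)]}.items():
    for p in P: print(n,loc(plane(n,p,26)))
for n,P in {"scene":[(292.3,166.3),(308.5,190.2),(341.6,176.2),(323.8,154.9)],"top":[(271.4,183.4),(309.4,197.8),(324.8,160.7)]}.items():
    for p in P: print(n,"rim",loc(plane(n,p,30)))
print("mon",plane("top",(290,152),60),plane("top",(290,152),150))
t=C+X*-27+Y*-24;print("tcp",t)
def Rt(yaw,lean):
    y=np.radians(yaw);l=np.radians(lean);f=np.array([np.cos(y),np.sin(y),0]);z=f*np.sin(l)-np.array([0,0,np.cos(l)]);yt=np.array([np.sin(y),-np.cos(y),0]);return R.from_matrix(np.c_[np.cross(yt,z),yt,z])
print("pure yaw",np.radians(-49.3),"tilt40->30 at yaw -22.3",(Rt(-22.3,30)*Rt(-22.3,40).inv()).as_rotvec())
print(R.from_rotvec(robot.state()["tool_rot"]).as_matrix(),Rt(27,40).as_matrix())
E
```

```text
hole b [-26.925  35.852] [-29.806  39.428]
scene [-39.758  41.291]
scene [-38.636  17.329]
scene [47.542 19.629]
scene [47.921 49.057]
top [-40.008  50.288]
top [-38.019  24.84 ]
top [45.547 27.25 ]
scene rim [-61.038  57.945]
scene rim [-61.371 -61.832]
scene rim [ 65.727 -62.836]
scene rim [60.863 51.959]
top rim [-64.652  64.134]
top rim [-62.275 -58.632]
top rim [ 61.345 -58.028]
mon [595.629 -69.235  60.   ] [569.135 -76.348 150.   ]
tcp [ 507.912 -107.96 ]
pure yaw -0.8604473212332044 tilt40->30 at yaw -22.3 [0.066 0.161 0.   ]
[[ 0.682  0.453  0.574]
 [ 0.351 -0.892  0.286]
 [ 0.641  0.007 -0.767]] [[ 0.683  0.454  0.573]
 [ 0.348 -0.891  0.292]
 [ 0.643  0.    -0.766]]
```

>>> send_rows(commands=[12,34,10,0,0,-0.06,255,24,68,20,0,0,-0.12,255,36,102,30,0,0,-0.18,255,49,136,33,0,0,-0.24,255,61,170,33,0,0,-0.3,255,73,204,33,0,0,-0.36,255,85,238,33,0,0,-0.42,255,97,272,33,0,0,-0.48,255,110,306,33,0,0,-0.54,255,122,338,33,0,0,-0.6,255])

```text
time_s: 23.15
eef_pos: [400.1, -178.4, 199.9]
tool_rot: [2.903, -0.192, 1.056]
wrist_force: [2.2, -0.8, 0.9]
opening: 23.7
gripper_force: 30.0
```

>>> send_rows(commands=[15,10,0,0.006,0.024,-0.037,255,31,20,0,0.013,0.049,-0.074,255,46,30,-10,0.019,0.073,-0.111,255,61,41,-25,0.026,0.097,-0.149,255,76,51,-40,0.032,0.121,-0.186,255,92,61,-55,0.039,0.146,-0.223,255,107,71,-70,0.045,0.17,-0.26,255,107,71,-90,0.045,0.17,-0.26,255,107,71,-100,0.045,0.17,-0.26,255,107,71,-100,0.045,0.17,-0.26,255])

```text
time_s: 24.4
eef_pos: [489.5, -113.8, 130.4]
tool_rot: [2.911, -0.536, 0.723]
wrist_force: [0.5, -0.8, 0.2]
opening: 23.7
gripper_force: 30.0
```

```bash
python3 - <<'E'
from h import *
from scipy.spatial.transform import Rotation as R
chk('s10'); b=robot.capture("top")[:,:,::-1].copy();cv2.imwrite("pics/t10.png",b)
s=robot.state();M=R.from_rotvec(s["tool_rot"]).as_matrix();print(M,s["q"],"lean",np.degrees(np.arccos(-M[2,2])),"yaw",np.degrees(np.arctan2(M[1,2],M[0,2])))
a=cv2.imread("pics/s10.png")
cv2.imwrite("pics/c6.png",cv2.resize(np.hstack([crop(a,270,120,90,90,6),crop(b,250,110,90,90,6)]),(800,400)))
E
```

```text
(-0.01, 0.99, 0.47) (0.01, 0.99, 0.44) 24.45 [ 490.183 -113.828  129.998] [ 0.461 -1.503 -0.124] [ 0.063  0.471 -0.023] 23.892533188990996
[[ 0.826 -0.357  0.436]
 [-0.313 -0.934 -0.173]
 [ 0.469  0.007 -0.883]] [-0.332  0.374  2.158 -0.174  0.123  1.77 ] lean 27.972365797093445 yaw -21.626882891280957
```

View pics/c6.png

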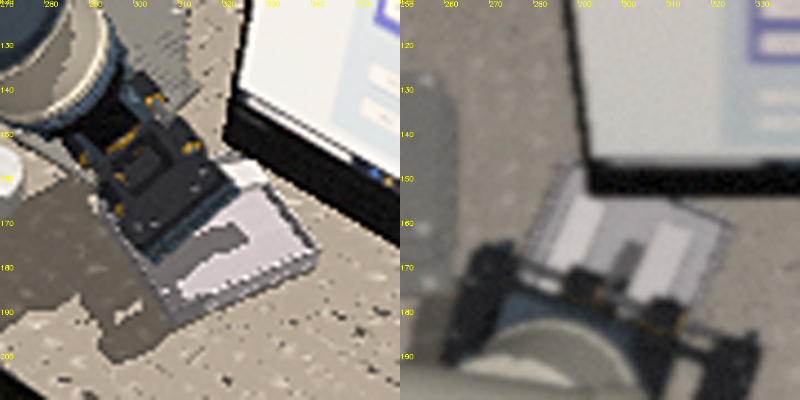

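The picture shows the gripper above the tray with the wedge held along it, but joint 5 is at its limit (0.123), so it can't lean back there. I'll bring the tool nearly upright with the wedge tip down, touch the tip to the floor, then lower so the wedge pivots flat in the pads.

>>> send_rows(commands=[0,0,5,0.017,0.04,0,255,0,0,10,0.033,0.081,0,255,0,0,15,0.05,0.121,0,255,0,0,20,0.066,0.162,0,255,0,0,20,0.083,0.202,0,255,0,0,20,0.1,0.242,0,255,0,0,20,0.116,0.283,0,255,0,0,20,0.133,0.323,0,255,0,0,20,0.166,0.404,0,255,0,0,20,0.166,0.404,0,255])

```text
time_s: 25.75
eef_pos: [490.7, -113.0, 151.0]
tool_rot: [3.088, -0.566, 0.085]
wrist_force: [-0.1, -0.2, -0.5]
opening: 23.6
gripper_force: 30.0
```

```bash
python3 - <<'E'
from h import *
from scipy.spatial.transform import Rotation as R
s=robot.state();M=R.from_rotvec(s["tool_rot"]).as_matrix();print(M,s["q"],s["eef_pos"],s["wrist_force"],s["opening"],"lean",np.degrees(np.arccos(-M[2,2])))
E
```

```text
[[ 0.933 -0.355  0.053]
 [-0.355 -0.935 -0.01 ]
 [ 0.053 -0.009 -0.999]] [-0.351  0.402  1.778  0.011  0.908  1.576] [ 490.678 -113.011  151.009] [-0.08  -0.203 -0.485] 23.620570130080512 lean 3.1096595456250085
```

>>> send_rows(commands=[4,1,-5,0,0,-0.01,255,9,2,-15,0,0,-0.025,255,13,3,-28,0,0,-0.025,255,17,4,-41,0,0,-0.025,255,17,4,-54,0,0,-0.025,255,17,4,-66,0,0,-0.025,255,17,4,-76,0,0,-0.025,255,17,4,-82,0,0,-0.025,255,17,4,-85,0,0,-0.025,255,17,4,-85,0,0,-0.025,255])

```text
time_s: 27.0
eef_pos: [506.5, -109.3, 65.9]
tool_rot: [3.076, -0.608, 0.082]
wrist_force: [0.0, 0.5, -0.2]
opening: 24.0
gripper_force: 30.0
```

```bash
python3 - <<'E'
from h import *
a=robot.capture("scene")[:,:,::-1].copy();b=robot.capture("top")[:,:,::-1].copy();cv2.imwrite("pics/s11.png",a);cv2.imwrite("pics/t11.png",b)
s=robot.state();print(s["eef_pos"],s["wrist_force"],s["torque"])
cv2.imwrite("pics/c7.png",cv2.resize(np.hstack([crop(a,270,130,80,75,6),crop(b,255,120,80,75,6)]),(800,375)))
E
```

```text
[ 506.687 -109.386   66.141] [ 0.512  0.136 -0.762] [-0.003  0.257 -0.049]
```

View pics/c7.png

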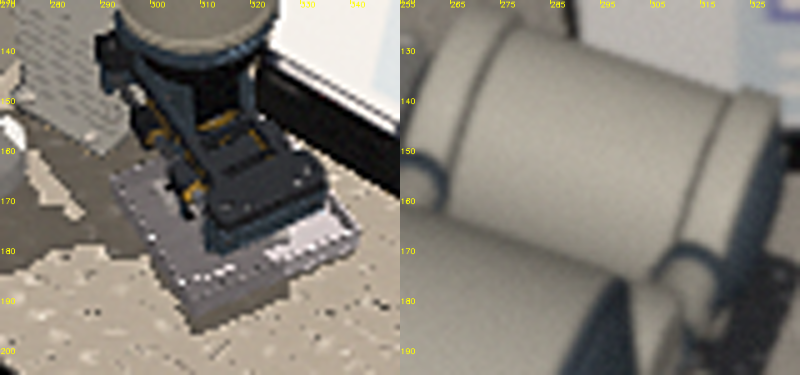

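The gripper is centred over the tray, with the wedge hidden beneath it. I'll lower it while watching the force.

>>> send_rows(commands=[0,0,-1.5,0,0,0,255,0,0,-3,0,0,0,255,0,0,-4.5,0,0,0,255,0,0,-6,0,0,0,255,0,0,-7,0,0,0,255,0,0,-8,0,0,0,255,0,0,-9,0,0,0,255,0,0,-10,0,0,0,255,0,0,-11,0,0,0,255,0,0,-12,0,0,0,255])

```text
time_s: 28.35
eef_pos: [505.6, -108.9, 54.0]
tool_rot: [3.076, -0.608, 0.08]
wrist_force: [-6.9, 3.3, 13.9]
opening: 23.7
gripper_force: 30.0
```

>>> send_rows(commands=[-0.3,0.1,-1,0,0,0,255,-0.6,0.2,-2,0,0,0,255,-0.9,0.4,-3,0,0,0,255,-1.3,0.5,-4,0,0,0,255,-1.6,0.6,-5,0,0,0,255,-2,0.8,-6,0,0,0,255,-2.3,1,-7,0,0,0,255,-2.6,1.1,-8,0,0,0,255,-3,1.2,-9,0,0,0,255,-3,1.2,-10,0,0,0,255])

```text
time_s: 29.6
eef_pos: [502.8, -107.8, 44.0]
tool_rot: [3.076, -0.608, 0.081]
wrist_force: [-5.7, 2.4, 10.3]
opening: 24.1
gripper_force: 30.0
```

>>> send_rows(commands=[-0.3,0.1,-1.5,0,0,0,255,-0.6,0.2,-3,0,0,0,255,-0.9,0.4,-4.5,0,0,0,255,-1.2,0.5,-6,0,0,0,255,-1.5,0.6,-7.5,0,0,0,255,-1.7,0.7,-9,0,0,0,255,-1.9,0.8,-10.5,0,0,0,255,-2,0.8,-12,0,0,0,255,-2,0.8,-13,0,0,0,255,-2,0.8,-13,0,0,0,255])

```text
time_s: 30.85
eef_pos: [501.0, -107.1, 30.9]
tool_rot: [3.076, -0.608, 0.081]
wrist_force: [-4.4, 1.6, 6.4]
opening: 23.8
gripper_force: 30.0
```

>>> send_rows(commands=[0,0,0,0,0,0,188,0,0,0,0,0,0,184,0,0,0,0,0,0,181,0,0,0,0,0,0,178,0,0,0,0,0,0,175,0,0,0,0,0,0,172,0,0,0,0,0,0,172,0,0,0,0,0,0,172,0,0,0,0,0,0,172,0,0,0,0,0,0,172])

```text
time_s: 32.1
eef_pos: [501.5, -107.3, 30.9]
tool_rot: [3.076, -0.608, 0.082]
wrist_force: [0.5, 0.1, -0.4]
opening: 29.7
gripper_force: 0.0
```

>>> send_rows(commands=[0,0,3,0,0,0,172,0,0,8,0,0,0,172,0,0,15,0,0,0,172,0,0,25,0,0,0,172,0,0,45,0,0,0,172,0,0,75,0,0,0,172,-15,0,110,0,0,0,100,-40,20,150,0,0,0,0,-70,70,180,0,0,0,0,-100,120,180,0,0,0,0])

```text
time_s: 33.35
eef_pos: [401.7, 13.4, 213.2]
tool_rot: [3.076, -0.611, 0.089]
wrist_force: [0.9, 0.4, -0.8]
opening: 67.1
gripper_force: 0.0
```

>>> send_rows(commands=[-10,55,0,0,0,0,0,-20,110,0,0,0,0,0,-30,165,0,0,0,0,0,-45,220,0,0,0,0,0,-60,270,0,0,0,0,0,-80,320,0,0,0,0,0,-80,320,0,0,0,0,0,-80,320,0,0,0,0,0,-80,320,0,0,0,0,0,-80,320,0,0,0,0,0])

```text
time_s: 34.6
eef_pos: [321.9, 331.9, 211.0]
tool_rot: [3.075, -0.61, 0.082]
wrist_force: [-0.3, -0.2, 0.6]
opening: 91.2
gripper_force: 0.0
```

```bash
python3 - <<'E'
from h import *
a=robot.capture("scene")[:,:,::-1].copy();b=robot.capture("top")[:,:,::-1].copy();cv2.imwrite("pics/s12.png",a);cv2.imwrite("pics/t12.png",b)
s=robot.state();print(s["time_s"],s["eef_pos"],s["wrist_force"])
x=np.hstack([crop(a,270,140,80,75,5),crop(b,255,130,80,75,5)]);y=np.hstack([crop(a,345,195,80,70,5)[:200],crop(b,365,155,80,70,5)[:200]]) if 0 else np.hstack([crop(a,345,195,80,75,5),crop(b,365,155,80,75,5)])
cv2.imwrite("pics/c8.png",cv2.resize(np.vstack([x,y]),(640,600)))
E
```

```text
34.7 [321.82  332.163 210.942] [-0.384  0.258 -0.533]
```

View pics/c8.png

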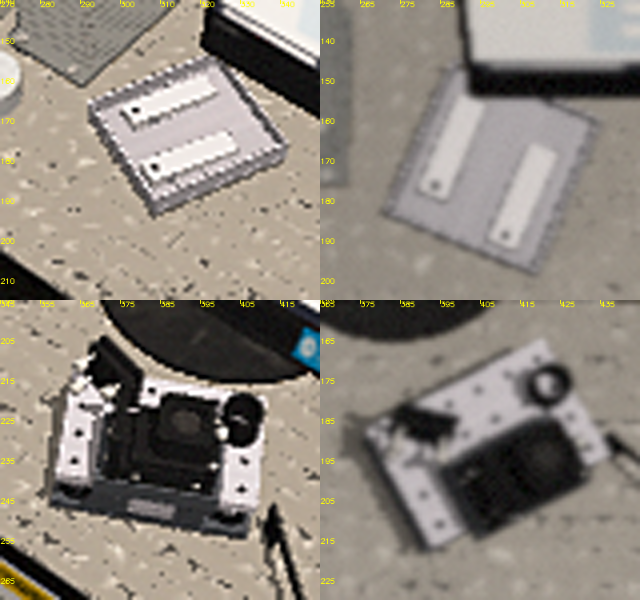

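The wedge lies flat in the tray at scene (318,180), parallel to the other one at (313,165). The board is settled and in its place, and the arm is clear.

```bash
python3 -c "
from bench import robot
print(robot.hand_in())"
```

```text
the job is handed in; nothing more can be done
None
```

The job is handed in: the wedge came out with small side swings, the breadboard settled on its springs without visibly moving from its place, and the wedge lies flat in the tray beside the other one, with the arm clear after about 35 s.

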